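# Find the bent bracket with the sliding gauge and push it out of the batch

### The arm

A 6-joint arm with a two-finger parallel gripper is mounted at the origin on a cart in front of the work surface, level with it; the furniture and walls round the work are solid. World frame = base frame: x ahead of the robot, y to its left, z up, the work surface at z = 0. Lengths are in m, angles in rad, forces in N, time in s.
With the tool pointing down it reaches from about 0.25 to 0.775 m from the base axis. Payload 4 kg.
Tool frame: the origin (TCP) lies at the very end of the fingers, on their centre line; the grasp point (between the pads) lies 19 mm behind it (robot.tcp_to_grasp is the distance from the TCP to the grasp point, in m); z points along the fingers, y is the line along which they close (so a half turn about z gives the same grasp; the last joint's range is limited). The gripper opens to 94 mm and grips with 3 to 60 N. Pads are 16 mm wide; open, the fingers measure 119 mm over their backs; the gripper's body (75 mm by 177 mm) begins 78 mm behind the grasp point.
Start: joints at [1.152, 0.087, 1.371, -0, 1.684, -0.103], TCP at [0.171, 0.523, 0.206] pointing down, gripper open.
Joint ranges: [-3.1, 3.1], [-0.76, 2.03], [0.27, 2.55], [-1.08, 4.22], [0.17, 2.65], [-2.57, 2.57]. Speed limits (rad/s): [2.79, 2.79, 3.14, 3.14, 3.14, 3.14].

### API

Orientations are given as [roll, pitch, yaw] about the fixed x, y, z axes, in that order (R = Rz(yaw) Ry(pitch) Rx(roll)).
In Python, from bench import robot, viewer, status, close_job gives the robot as it stands (robot), with the cameras (viewer), the readings (status) and the job as plain functions.
- The arm moves only by the shell command python3 nudge.py FILE, which reads ROWS from the file FILE. ROWS is a JSON list that holds a single list of rows (three levels of brackets), with 1 to 20 rows, each of 5 numbers: the finger opening in m, then dx, dy, dz in m, then a turn about the tool's z in rad; each row shifts and turns the commanded pose from where the row before left it, along the tool's axes as they then stand; what a row does not reach is not made up. A row lasts 1/12 s, in which the tool goes at most 0.0417 m and 0.125 rad, less where a joint would pass 70% of its speed; a pose out of reach is approached as far as the arm can. The fingers move at their own pace and stop on an object; the grip force is fixed at half the most. Time passes only in rows, so rows that do not move let the fingers close. It prints the time, the measured TCP pose, the force, the opening and the grip force at its end. Input that does not fit is refused with a message, and nothing moves.
- status.get_obs(): the state, without advancing time (a new reading comes with each control period).
- viewer.snapshot(name): name is "scene" or "top"; returns a dict with "color" (480x640x3 uint8, blue, green, red), "fx", "fy", "cx", "cy" (pixels), "extrinsics" (4x4, takes a point from world to camera coordinates). Camera axes: x right, y down, z forward; pixel columns grow to the right and rows downward; lengths in m; the calibration is good to about 2 mm. A picture is of the moment at which its call begins. There is no depth.
- close_job(): hands the job in; it is judged then, once.
The state is a dict: "time": time; "joint_positions": joint angles; "qvel": joint speeds; "joint_torque": joint torques, N m; "tool_pos": TCP position; "ee_rot": TCP orientation; "wrist_force": force on the tool from outside, world axes, zero at the start; "wrist_torque": the same for the moment, N m; "width": finger opening in m; "finger_force": force on a finger pad.
Only numpy, scipy, OpenCV 4.12 (cv2) and the standard library are available. Lean on these libraries where they do the work, as an engineer would, in place of code of your own. Each camera call takes 0.05 s, during which the arm holds its last target. There are 200 camera calls.

### The job

One of the four steel brackets in the checking fixture is bent too high. Slide the yellow gauge gently along its rail by its post until its arm catches on the bent bracket, then, without lifting any bracket, push that one straight back out of its lane, clear of the guide walls, into the red reject bay, and leave the three true ones standing in their lanes. Finally slide the gauge on to the far right end of its rail to prove that the rest pass, and leave the other things on the bench alone.

Things in the scene. Friction and masses are not known exactly. Their poses are not given: they have to be found in the camera images.
- fixture: Grey checking fixture fixed to the bench: plate 12 mm thick, x -105 to 140, y -175 to 175 mm in its frame. Origin on the bench under the middle of the row of four lanes; x points away from the robot along the lanes, y left along the row, z up. A steel rail 4 mm high along y at x = -85 mm, in front of the lanes, carries the yellow gauge
- gauge: yellow sliding gauge: post and arm. Origin on the rail under the post, 16 mm above the bench, axes as the fixture's. It slides along the rail from fixture y = 155 mm (left end) to y = -155 mm (right end); starts near the left end, stays where it is left, sliding friction about 1.5 N, can be pushed either way by the post
- gauge_post (a point): middle of the gauge's upright yellow post, 52 mm above the bench; axes as the fixture's. The post is 22 mm in x, 24 mm in y, from 28 to 76 mm above the bench, on a foot 34x34 mm; push its left or right side with the closed fingers. It is 50 mm in front of the brackets' webs
- gauge_tip (a point): middle of the far part of the gauge's flat yellow arm, 73 mm above the bench, at fixture x = 37 mm. The arm lies along x from the post back over the row to x = 49 mm, 24 mm wide in y, underside 65 mm, top 81 mm above the bench. True brackets pass under it with 3 mm to spare; the bent one catches on its right side
- reject_bay (a point): middle of the floor of the red reject bay behind all the lanes, at fixture x = 89, y = 0 mm, level with the lane floors (12 mm above the bench); the bay spans x 46 to 132, y -148 to 148 mm, with a red lip 14 mm high along its back and ends and none towards the lanes
- lane_1 (a point): middle of the floor of lane 1 of 4 (1 is leftmost), fixture x = 0, y = 90 mm, 12 mm above the bench; axes as the fixture's. The lane is open at both ends; its aluminium guide walls, 44 mm high, 6 mm thick, run from x = -40 to 30 mm, 54 mm apart between faces
- lane_2 (a point): middle of the floor of lane 2 of 4 (1 is leftmost), fixture x = 0, y = 30 mm, 12 mm above the bench; axes as the fixture's. The lane is open at both ends; its aluminium guide walls, 44 mm high, 6 mm thick, run from x = -40 to 30 mm, 54 mm apart between faces
- lane_3 (a point): middle of the floor of lane 3 of 4 (1 is leftmost), fixture x = 0, y = -30 mm, 12 mm above the bench; axes as the fixture's. The lane is open at both ends; its aluminium guide walls, 44 mm high, 6 mm thick, run from x = -40 to 30 mm, 54 mm apart between faces
- lane_4 (a point): middle of the floor of lane 4 of 4 (1 is leftmost), fixture x = 0, y = -90 mm, 12 mm above the bench; axes as the fixture's. The lane is open at both ends; its aluminium guide walls, 44 mm high, 6 mm thick, run from x = -40 to 30 mm, 54 mm apart between faces
- bracket_a: one of four steel C brackets in the lanes, in unknown order: 70 mm along the lane (x), 51 wide, 50 high, 4 mm sheet, about 0.3 kg. Flat upright web at x = -35 mm faces the robot, the free ends of the flanges face away. One, not known which, is bent: its top flange's far edge is 8 mm too high. Origin: centre of the underside, z up
- bracket_b: one of four steel C brackets in the lanes, in unknown order: 70 mm along the lane (x), 51 wide, 50 high, 4 mm sheet, about 0.3 kg. Flat upright web at x = -35 mm faces the robot, the free ends of the flanges face away. One, not known which, is bent: its top flange's far edge is 8 mm too high. Origin: centre of the underside, z up
- bracket_c: one of four steel C brackets in the lanes, in unknown order: 70 mm along the lane (x), 51 wide, 50 high, 4 mm sheet, about 0.3 kg. Flat upright web at x = -35 mm faces the robot, the free ends of the flanges face away. One, not known which, is bent: its top flange's far edge is 8 mm too high. Origin: centre of the underside, z up
- bracket_d: one of four steel C brackets in the lanes, in unknown order: 70 mm along the lane (x), 51 wide, 50 high, 4 mm sheet, about 0.3 kg. Flat upright web at x = -35 mm faces the robot, the free ends of the flanges face away. One, not known which, is bent: its top flange's far edge is 8 mm too high. Origin: centre of the underside, z up
- multimeter: orange and black multimeter, 150x75x46 mm, lying left of the fixture: a bystander; origin at the centre of its underside
- black_tape: roll of black tape, 62 mm across, 19 mm high, lying in front of the fixture: a bystander; origin at the centre of its underside
- green_marker: green and white marker pen, 135 mm long, lying left of the fixture: a bystander; origin at its centre underneath
- side_cutters: blue-handled side cutters, 138 mm long, lying left of the fixture: a bystander; origin at its centre underneath

How it is judged:
On the way, in this order (a step that is already met when the one before it is completed fails the run):
1. the gauge arm has been slid against the bent bracket and caught on it ((contact force between gauge and bracket_a above 1 N or contact force between gauge and bracket_b above 1 N or contact force between gauge and bracket_c above 1 N or contact force between gauge and bracket_d above 1 N)), for 0.1 s.
2. one bracket has been pushed back into the reject bay, the other three are still in their lanes ((((x of bracket_a in the frame of fixture between 0.06 and 0.11 m and y of bracket_a in the frame of fixture between -0.14 and 0.14 m) and (x of bracket_b in the frame of fixture between -0.016 and 0.016 m and distance of bracket_b from where it was at the start of the episode below 0.02 m) and (x of bracket_c in the frame of fixture between -0.016 and 0.016 m and distance of bracket_c from where it was at the start of the episode below 0.02 m) and (x of bracket_d in the frame of fixture between -0.016 and 0.016 m and distance of bracket_d from where it was at the start of the episode below 0.02 m)) or ((x of bracket_b in the frame of fixture between 0.06 and 0.11 m and y of bracket_b in the frame of fixture between -0.14 and 0.14 m) and (x of bracket_a in the frame of fixture between -0.016 and 0.016 m and distance of bracket_a from where it was at the start of the episode below 0.02 m) and (x of bracket_c in the frame of fixture between -0.016 and 0.016 m and distance of bracket_c from where it was at the start of the episode below 0.02 m) and (x of bracket_d in the frame of fixture between -0.016 and 0.016 m and distance of bracket_d from where it was at the start of the episode below 0.02 m)) or ((x of bracket_c in the frame of fixture between 0.06 and 0.11 m and y of bracket_c in the frame of fixture between -0.14 and 0.14 m) and (x of bracket_a in the frame of fixture between -0.016 and 0.016 m and distance of bracket_a from where it was at the start of the episode below 0.02 m) and (x of bracket_b in the frame of fixture between -0.016 and 0.016 m and distance of bracket_b from where it was at the start of the episode below 0.02 m) and (x of bracket_d in the frame of fixture between -0.016 and 0.016 m and distance of bracket_d from where it was at the start of the episode below 0.02 m)) or ((x of bracket_d in the frame of fixture between 0.06 and 0.11 m and y of bracket_d in the frame of fixture between -0.14 and 0.14 m) and (x of bracket_a in the frame of fixture between -0.016 and 0.016 m and distance of bracket_a from where it was at the start of the episode below 0.02 m) and (x of bracket_b in the frame of fixture between -0.016 and 0.016 m and distance of bracket_b from where it was at the start of the episode below 0.02 m) and (x of bracket_c in the frame of fixture between -0.016 and 0.016 m and distance of bracket_c from where it was at the start of the episode below 0.02 m)))), for 0.1 s.
3. the gauge has been slid to the right end of its rail (y of gauge in the frame of fixture below -0.145 m), for 0.1 s.
At the end, for the whole second after the job is handed in: Gauge within 10 mm of the right end of its rail; one bracket at rest upright in the reject bay, its centre 60 to 110 mm behind the middle of the lanes; the other three upright in their lanes, within 16 mm of the lane's middle along it and 20 mm of their starts ((((x of bracket_a in the frame of fixture between 0.06 and 0.11 m and y of bracket_a in the frame of fixture between -0.14 and 0.14 m) and (x of bracket_b in the frame of fixture between -0.016 and 0.016 m and distance of bracket_b from where it was at the start of the episode below 0.02 m) and (x of bracket_c in the frame of fixture between -0.016 and 0.016 m and distance of bracket_c from where it was at the start of the episode below 0.02 m) and (x of bracket_d in the frame of fixture between -0.016 and 0.016 m and distance of bracket_d from where it was at the start of the episode below 0.02 m)) or ((x of bracket_b in the frame of fixture between 0.06 and 0.11 m and y of bracket_b in the frame of fixture between -0.14 and 0.14 m) and (x of bracket_a in the frame of fixture between -0.016 and 0.016 m and distance of bracket_a from where it was at the start of the episode below 0.02 m) and (x of bracket_c in the frame of fixture between -0.016 and 0.016 m and distance of bracket_c from where it was at the start of the episode below 0.02 m) and (x of bracket_d in the frame of fixture between -0.016 and 0.016 m and distance of bracket_d from where it was at the start of the episode below 0.02 m)) or ((x of bracket_c in the frame of fixture between 0.06 and 0.11 m and y of bracket_c in the frame of fixture between -0.14 and 0.14 m) and (x of bracket_a in the frame of fixture between -0.016 and 0.016 m and distance of bracket_a from where it was at the start of the episode below 0.02 m) and (x of bracket_b in the frame of fixture between -0.016 and 0.016 m and distance of bracket_b from where it was at the start of the episode below 0.02 m) and (x of bracket_d in the frame of fixture between -0.016 and 0.016 m and distance of bracket_d from where it was at the start of the episode below 0.02 m)) or ((x of bracket_d in the frame of fixture between 0.06 and 0.11 m and y of bracket_d in the frame of fixture between -0.14 and 0.14 m) and (x of bracket_a in the frame of fixture between -0.016 and 0.016 m and distance of bracket_a from where it was at the start of the episode below 0.02 m) and (x of bracket_b in the frame of fixture between -0.016 and 0.016 m and distance of bracket_b from where it was at the start of the episode below 0.02 m) and (x of bracket_c in the frame of fixture between -0.016 and 0.016 m and distance of bracket_c from where it was at the start of the episode below 0.02 m))) and y of gauge in the frame of fixture below -0.145 m and angle between each of bracket_a, bracket_b, bracket_c, bracket_d's own z axis and vertical below 0.12 rad and linear speed of each of bracket_a, bracket_b, bracket_c, bracket_d below 0.02 m/s); the robot touches nothing.
It fails at once if the gauge arm is forced against a bracket with more than 35 N (contact force between gauge and bracket_a above 35 N or contact force between gauge and bracket_b above 35 N or contact force between gauge and bracket_c above 35 N or contact force between gauge and bracket_d above 35 N).
It fails at once if a bracket is lifted (more than 20 mm) (height (world z) of any of bracket_a, bracket_b, bracket_c, bracket_d above 0.032 m).
It fails at once if a bystander is moved by more than 30 mm (distance of any of multimeter, black_tape, green_marker, side_cutters from where it was at the start of the episode above 0.03 m).
It also fails if it takes over 59 s, if anything falls off the work surface, if the arm or the gripper's body presses on something with over 40 N, if the wrist force passes 120 N, or if a joint passes its speed limit or range.

## Working session

There is one attempt and no reset: what is moved stays moved. The work goes in short steps, Python scripts to look and compute and a shell command to move; the robot and the scene stay as the last step left them, time stands still between calls to the robot, and variables do not carry over. Pictures are saved under pics/ and viewed, at most 10 in all, crops included, and the job is handed in when it is done.

```bash
ls; mkdir -p pics
python3 - <<'E'
from bench import robot, viewer, status, close_job
import cv2,numpy as np
for n in("top","scene"):
    s=viewer.snapshot(n); cv2.imwrite(f"pics/{n}0.png",s["color"]); print(n,s["fx"],s["fy"],s["cx"],s["cy"]); print(np.round(s["extrinsics"],4).tolist())
o=status.get_obs(); print(o["tool_pos"],o["ee_rot"],o["wrist_force"],o["time"])
E
```

```text
bench.py
nudge.py
pics
top 495.2614826934934 495.2614826934934 318.6702058363427 231.41071789229142
[[0.029, -0.9995, -0.0078, 0.2894], [-0.9954, -0.0281, -0.0913, 0.4746], [0.091, 0.0104, -0.9958, 1.0303], [0.0, 0.0, 0.0, 1.0]]
scene 522.6501338771619 522.6501338771619 317.407973137103 245.55712552643715
[[0.8467, -0.5319, -0.0116, -0.2131], [-0.4101, -0.6387, -0.651, 0.4411], [0.3389, 0.556, -0.759, 0.6844], [0.0, 0.0, 0.0, 1.0]]
[0.17063774 0.52235197 0.20444812] [-3.13967156e+00 -1.43278613e-04  2.82575883e+00] [-0.46405895  0.26645157  0.36798942] 0.1
```

View pics/top0.png

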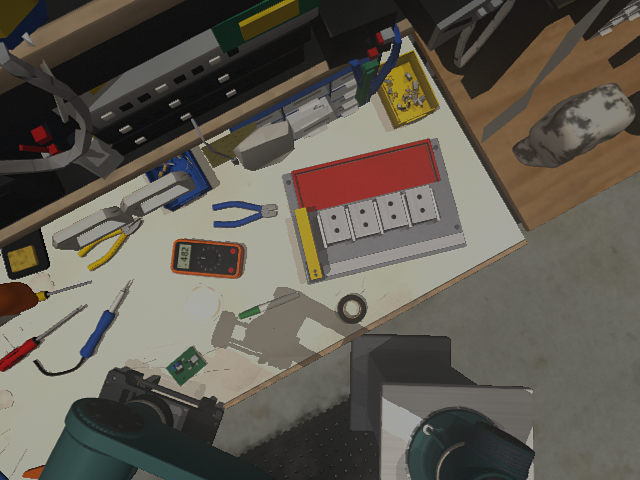

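View pics/scene0.png

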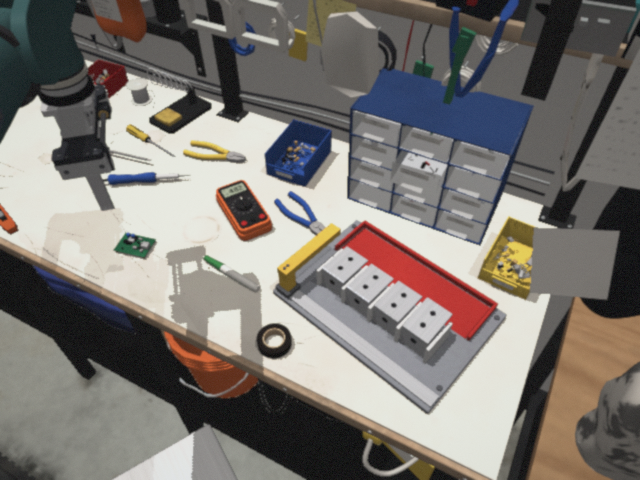

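The top view shows the fixture rotated about 15°, with plate corners near (283,173), (437,139), (466,245) and (308,283). The gauge is at its left end, with the post near (314,272), and the four brackets are at (335,220) to (422,203). I'll zoom in.

Run:
```python
import cv2
a=cv2.imread("pics/top0.png")[130:290,275:475]
cv2.imwrite("pics/c1.png",cv2.resize(a,(750,600),interpolation=cv2.INTER_CUBIC))
```

```text
(no output)
```

View pics/c1.png

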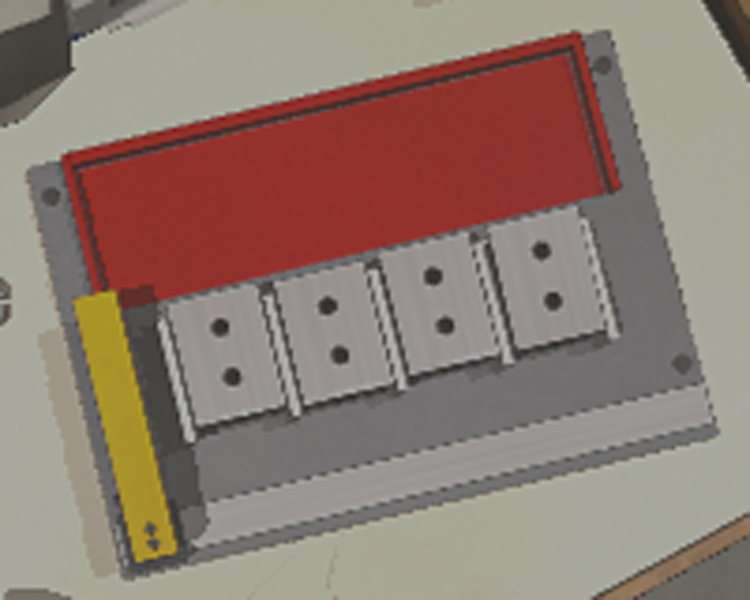

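```bash
cat > h.py <<'E'
import numpy as np,json
from scipy.optimize import least_squares
TOP=(495.26148,318.67021,231.41072,np.array([[0.029,-0.9995,-0.0078,0.2894],[-0.9954,-0.0281,-0.0913,0.4746],[0.091,0.0104,-0.9958,1.0303]]))
SC=(522.65013,317.40797,245.55713,np.array([[0.8467,-0.5319,-0.0116,-0.2131],[-0.4101,-0.6387,-0.651,0.4411],[0.3389,0.556,-0.759,0.6844]]))
def proj(c,P):
    f,cx,cy,E=c; q=np.asarray(P)@E[:,:3].T+E[:,3]; return np.c_[cx+f*q[:,0]/q[:,2],cy+f*q[:,1]/q[:,2]]
def ray(c,uv,z):
    f,cx,cy,E=c; R=E[:,:3]; o=-R.T@E[:,3]; d=R.T@np.array([(uv[0]-cx)/f,(uv[1]-cy)/f,1]); return (o+d*(z-o[2])/d[2])[:2]
def f2w(F,P): 
    P=np.asarray(P,float); c,s=np.cos(F[2]),np.sin(F[2])
    return np.c_[F[0]+c*P[:,0]-s*P[:,1],F[1]+s*P[:,0]+c*P[:,1],P[:,2]]
def w2f(F,p):
    c,s=np.cos(F[2]),np.sin(F[2]); d=np.array(p[:2])-F[:2]; return np.array([c*d[0]+s*d[1],-s*d[0]+c*d[1]])
try: F=np.array(json.load(open("F.json")))
except Exception: pass
def tool(o):
    "tool pose in fixture frame (x,y,z), and yaw error of the tool from fixture yaw+pi"
    e=(o["ee_rot"][2]-F[2]-np.pi+np.pi)%(2*np.pi)-np.pi
    return np.round(np.r_[w2f(F,o["tool_pos"])*1e3,o["tool_pos"][2]*1e3],1),round(e,3)
E
python3 - <<'E'
from h import *
from bench import robot, viewer, status, close_job
K=np.array([[.14,.175,.012],[.14,-.175,.012],[-.105,-.175,.012],[-.105,.175,.012]])
c=np.array([[25,167],[611,30],[719,434],[125,580]])/3.75+[275,130]
top=c-.37
S=K[2:]; scp=np.array([[431,410.],[275,293]])
r=lambda F:np.r_[(proj(TOP,f2w(F,K))-top).ravel(),(proj(SC,f2w(F,S))-scp).ravel()]
s=least_squares(r,[.55,.1,.24],loss="soft_l1"); print(s.x,np.round(r(s.x).reshape(-1,2),1).tolist())
F=s.x; json.dump(F.tolist(),open("F.json","w"))
import h; h.F=F
# gauge: far-end arm corners (top, z .081) and near end
for uv in [(75,298),(117,290),(178,550),(136,562)]: print(uv,np.round(1e3*w2f(F,ray(TOP,np.array(uv)/3.75+[274.63,129.63],.081)),1))
print("webs top",[np.round(1e3*w2f(F,ray(TOP,np.array(uv)/3.75+[274.63,129.63],.062)),1).tolist() for uv in [(240,418),(347,394),(452,368),(560,342)]])
o=status.get_obs(); print(h.tool(o), f2w(F,[[-.085,.16,.05],[-.085,-.155,.05],[.06,-.09,.03]]))
for n,z in [("tape",.019)]: print(w2f(F,ray(TOP,(352,308),z)))
E
```

```text
[0.50249927 0.18094211 0.27449609] [[0.2, -0.0], [-0.4, -2.2], [1.2, -1.3], [0.7, -0.2], [-1.7, 1.2], [-2.8, -2.8]]
(75, 298) [ 48.4 164.1]
(117, 290) [ 47.1 141.1]
(178, 550) [-96.  143.3]
(136, 562) [-96.8 166.4]
webs top [[-34.8, 93.1], [-36.3, 33.3], [-36.4, -25.8], [-37.0, -86.6]]
(array([-226.9,  418.6,  204.4]), np.float64(-0.59)) [[0.3773116  0.31191175 0.05      ]
 [0.46269611 0.00870475 0.05      ]
 [0.58464856 0.11057525 0.03      ]]
[-0.17563955  0.09846952]
```

```bash
python3 - <<'E'
from h import *
c,s=np.cos(F[2]),np.sin(F[2]); d=np.array([-.0008,.002])
F=[F[0]+c*d[0]-s*d[1],F[1]+s*d[0]+c*d[1],F[2]-.014]; json.dump(F,open("F.json","w")); print(F)
E
echo '[[[0, 0, 0, 0, -0.115], [0, 0, 0, 0, -0.115], [0, 0, 0, 0, -0.115], [0, 0, 0, 0, -0.115], [0, 0, 0, 0, -0.115], [0, 0, 0, 0, 0]]]' > path.dat && python3 nudge.py path.dat
cat > t.py <<'E'
from h import *
from bench import robot, viewer, status, close_job
o=status.get_obs(); print(tool(o),"t",round(o["time"],2),"F",np.round(o["wrist_force"],1),"w",round(o["width"],4))
E
python3 t.py
```

```text
[np.float64(0.5011870957712687), np.float64(0.18265037947550478), np.float64(0.2604960914635186)]
time: 0.6
tool_pos: [0.1707, 0.5225, 0.2048]
ee_rot: [-3.141, -0.001, -2.881]
wrist_force: [0.6, -0.0, -0.9]
width: 0.0572
finger_force: 0.0
(array([-231.8,  413.5,  204.8]), np.float64(0.001)) t 0.6 F [ 0.6 -0.  -0.9] w 0.0572
```

```bash
echo '[[[0, -0.0184, -0.0266, 0, 0], [0, -0.0184, -0.0266, 0, 0], [0, -0.0184, -0.0266, 0, 0], [0, -0.0184, -0.0266, 0, 0], [0, -0.0184, -0.0266, 0, 0], [0, -0.0184, -0.0266, 0, 0], [0, -0.0184, -0.0266, 0, 0], [0, -0.0184, -0.0266, 0, 0], [0, 0, 0, 0.03, 0], [0, 0, 0, 0.03, 0], [0, 0, 0, 0.03, 0], [0, 0, 0, 0.03, 0], [0, 0, 0, 0.03, 0], [0, 0, 0, 0, 0], [0, 0, 0, 0, 0]]]' > path.dat && python3 nudge.py path.dat; python3 t.py
```

```text
time: 1.85
tool_pos: [0.3663, 0.3538, 0.0538]
ee_rot: [-3.14, -0.004, -2.884]
wrist_force: [-0.1, 0.5, 1.4]
width: 0.0003
finger_force: 0.0
(array([-86.2, 200.1,  53.8]), np.float64(-0.003)) t 1.85 F [-0.1  0.5  1.4] w 0.0003
```

```bash
echo '[[[0, 0, -0.009, 0, 0], [0, 0, -0.009, 0, 0], [0, 0, -0.004, 0, 0], [0, 0, -0.004, 0, 0], [0, 0, -0.004, 0, 0], [0, 0, -0.004, 0, 0], [0, 0, -0.004, 0, 0], [0, 0, -0.003, 0, 0], [0, 0, 0, 0, 0]]]' > path.dat && python3 nudge.py path.dat; python3 t.py;  echo '[[[0, 0, -0.001, 0, 0], [0, 0, -0.001, 0, 0], [0, 0, -0.001, 0, 0]]]' > path.dat && python3 nudge.py path.dat; python3 t.py
```

```text
time: 2.6
tool_pos: [0.3783, 0.3145, 0.0555]
ee_rot: [-3.141, -0.0, -2.883]
wrist_force: [0.1, -0.1, 0.1]
width: 0.0007
finger_force: 0.0
(array([-84.8, 159.1,  55.5]), np.float64(-0.002)) t 2.6 F [ 0.1 -0.1  0.1] w 0.0007
time: 2.85
tool_pos: [0.3787, 0.3124, 0.0553]
ee_rot: [3.141, -0.001, -2.882]
wrist_force: [-0.6, 2.0, 1.0]
width: 0.0004
finger_force: 0.8
(array([-85. , 156.9,  55.3]), np.float64(-0.001)) t 2.85 F [-0.6  2.   1. ] w 0.0004
```

```bash
echo '[[[0, 0, -0.001, 0, 0], [0, 0, -0.001, 0, 0]]]' > path.dat && python3 nudge.py path.dat; python3 t.py;  echo '[[[0, 0, -0.001, 0, 0], [0, 0, -0.001, 0, 0]]]' > path.dat && python3 nudge.py path.dat; python3 t.py
```

```text
time: 3.02
tool_pos: [0.3792, 0.3104, 0.0553]
ee_rot: [3.142, -0.0, -2.882]
wrist_force: [-0.8, 1.8, 0.4]
width: 0.0005
finger_force: 0.8
(array([-84.9, 154.8,  55.3]), np.float64(-0.001)) t 3.02 F [-0.8  1.8  0.4] w 0.0005
time: 3.18
tool_pos: [0.3798, 0.3084, 0.0553]
ee_rot: [3.142, -0.0, -2.882]
wrist_force: [0.4, 1.7, -0.0]
width: 0.0006
finger_force: 0.8
(array([-84.9, 152.7,  55.3]), np.float64(-0.001)) t 3.18 F [ 0.4  1.7 -0. ] w 0.0006
```

```bash
for i in 1; do echo '[[[0, 0, -0.001, 0, 0], [0, 0, -0.001, 0, 0]]]' > path.dat && python3 nudge.py path.dat; python3 t.py; done
```

```text
time: 3.35
tool_pos: [0.3803, 0.3064, 0.0553]
ee_rot: [-3.142, -0.0, -2.882]
wrist_force: [-1.2, 2.2, -0.9]
width: 0.0004
finger_force: 0.8
(array([-84.9, 150.7,  55.3]), np.float64(-0.001)) t 3.35 F [-1.2  2.2 -0.9] w 0.0004
```

```bash
echo '[[[0, 0, -0.001, 0, 0], [0, 0, -0.001, 0, 0]]]' > path.dat && python3 nudge.py path.dat|grep force; python3 t.py
python3 - <<'E'
from h import *
from bench import robot, viewer, status, close_job
import cv2
cv2.imwrite("pics/x.png",cv2.resize(viewer.snapshot("scene")["color"][190:420,250:520],(700,596),interpolation=cv2.INTER_CUBIC))
E
```

```text
wrist_force: [-0.1, 2.6, -0.1]
finger_force: 0.8
(array([-84.9, 148.6,  55.3]), np.float64(-0.001)) t 3.52 F [-0.1  2.6 -0.1] w 0.0004
```

View pics/x.png

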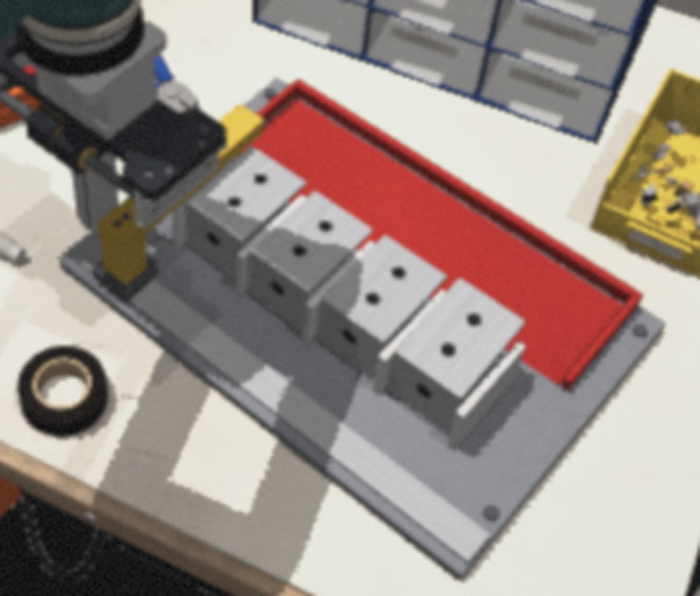

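The post at (123,245) in the crop is moving with the finger, and the arm is about at bracket 1's left edge. I can't tell the bent bracket by eye, so I'll keep going slowly.

```bash
echo '[[[0, 0, -0.001, 0, 0], [0, 0, -0.001, 0, 0], [0, 0, -0.001, 0, 0]]]' > path.dat && python3 nudge.py path.dat|grep force; python3 t.py
```

```text
wrist_force: [-0.0, 2.0, -1.4]
finger_force: 0.8
(array([-84.9, 145.7,  55.4]), np.float64(-0.001)) t 3.82 F [-0.   2.  -1.4] w 0.0007
```

```bash
echo '[[[0, 0, -0.001, 0, 0], [0, 0, -0.001, 0, 0], [0, 0, -0.001, 0, 0]]]' > path.dat && python3 nudge.py path.dat|grep force; python3 t.py
```

```text
wrist_force: [0.0, 0.2, -1.6]
finger_force: 0.8
(array([-84.8, 142.7,  55.4]), np.float64(-0.001)) t 4.07 F [ 0.   0.2 -1.6] w -0.0001
```

```bash
echo '[[[0, 0, -0.001, 0, 0], [0, 0, -0.001, 0, 0], [0, 0, -0.001, 0, 0]]]' > path.dat && python3 nudge.py path.dat|grep force; python3 t.py
```

```text
wrist_force: [-0.7, 2.0, -0.6]
finger_force: 0.8
(array([-84.8, 139.7,  55.5]), np.float64(-0.001)) t 4.32 F [-0.7  2.  -0.6] w 0.0004
```

```bash
echo '[[[0, 0, -0.003, 0, 0], [0, 0, -0.003, 0, 0], [0, 0, -0.003, 0, 0], [0, 0, -0.003, 0, 0], [0, 0, -0.003, 0, 0], [0, 0, -0.003, 0, 0], [0, 0, -0.003, 0, 0], [0, 0, -0.003, 0, 0], [0, 0, -0.003, 0, 0], [0, 0, -0.003, 0, 0], [0, 0, -0.003, 0, 0], [0, 0, -0.003, 0, 0], [0, 0, -0.003, 0, 0]]]' > path.dat && python3 nudge.py path.dat|grep force; python3 t.py
```

```text
wrist_force: [0.5, 1.4, -0.9]
finger_force: 0.8
(array([-84.6, 100.5,  55.6]), np.float64(-0.001)) t 5.4 F [ 0.5  1.4 -0.9] w 0.0004
```

```bash
echo '[[[0, 0, -0.001, 0, 0], [0, 0, -0.001, 0, 0], [0, 0, -0.001, 0, 0]]]' > path.dat && python3 nudge.py path.dat|grep force; python3 t.py
```

```text
wrist_force: [0.3, 1.2, -1.2]
finger_force: 0.8
(array([-84.6,  97.7,  55.6]), np.float64(-0.001)) t 5.65 F [ 0.3  1.2 -1.2] w 0.0002
```

```bash
echo '[[[0, 0, -0.001, 0, 0], [0, 0, -0.001, 0, 0], [0, 0, -0.001, 0, 0]]]' > path.dat && python3 nudge.py path.dat|grep force; python3 t.py
```

```text
wrist_force: [0.3, 1.9, -0.6]
finger_force: 0.8
(array([-84.6,  94.8,  55.6]), np.float64(-0.001)) t 5.9 F [ 0.3  1.9 -0.6] w 0.001
```

```bash
echo '[[[0, 0, -0.001, 0, 0], [0, 0, -0.001, 0, 0], [0, 0, -0.001, 0, 0]]]' > path.dat && python3 nudge.py path.dat|grep force; python3 t.py
```

```text
wrist_force: [1.0, 2.9, -0.5]
finger_force: 0.8
(array([-84.7,  91.7,  55.6]), np.float64(-0.001)) t 6.15 F [ 1.   2.9 -0.5] w 0.0003
```

```bash
echo '[[[0, 0, -0.001, 0, 0], [0, 0, -0.001, 0, 0]]]' > path.dat && python3 nudge.py path.dat|grep force; python3 t.py
```

```text
wrist_force: [0.4, 2.2, 0.3]
finger_force: 0.8
(array([-84.7,  89.7,  55.6]), np.float64(-0.001)) t 6.32 F [0.4 2.2 0.3] w 0.0004
```

```bash
echo '[[[0, 0, -0.001, 0, 0], [0, 0, -0.001, 0, 0]]]' > path.dat && python3 nudge.py path.dat|grep force; python3 t.py
```

```text
wrist_force: [1.7, 1.4, 0.3]
finger_force: 0.8
(array([-84.7,  87.7,  55.6]), np.float64(-0.001)) t 6.48 F [1.7 1.4 0.3] w 0.0002
```

```bash
echo '[[[0, 0, -0.001, 0, 0], [0, 0, -0.001, 0, 0]]]' > path.dat && python3 nudge.py path.dat|grep force; python3 t.py
```

```text
wrist_force: [0.7, 1.6, 0.6]
finger_force: 0.8
(array([-84.7,  85.7,  55.6]), np.float64(-0.001)) t 6.65 F [0.7 1.6 0.6] w 0.0004
```

```bash
echo '[[[0, 0, -0.001, 0, 0], [0, 0, -0.001, 0, 0], [0, 0, -0.001, 0, 0], [0, 0, -0.001, 0, 0]]]' > path.dat && python3 nudge.py path.dat|grep force; python3 t.py
```

```text
wrist_force: [0.7, 1.9, 1.5]
finger_force: 0.8
(array([-84.8,  81.7,  55.5]), np.float64(-0.001)) t 6.98 F [0.7 1.9 1.5] w 0.0004
```

Lane 2 passes as well, so on to the lane 3 window (tool y ≈ 32).

```bash
echo '[[[0, 0, -0.003, 0, 0], [0, 0, -0.003, 0, 0], [0, 0, -0.003, 0, 0], [0, 0, -0.003, 0, 0], [0, 0, -0.003, 0, 0], [0, 0, -0.003, 0, 0], [0, 0, -0.003, 0, 0], [0, 0, -0.003, 0, 0], [0, 0, -0.003, 0, 0], [0, 0, -0.003, 0, 0], [0, 0, -0.003, 0, 0], [0, 0, -0.003, 0, 0], [0, 0, -0.003, 0, 0], [0, 0, -0.001, 0, 0]]]' > path.dat && python3 nudge.py path.dat|grep force; python3 t.py
```

```text
wrist_force: [-0.2, 1.4, 0.5]
finger_force: 0.8
(array([-85. ,  41.3,  55.4]), np.float64(-0.002)) t 8.15 F [-0.2  1.4  0.5] w 0.0003
```

```bash
echo '[[[0, 0, -0.001, 0, 0], [0, 0, -0.001, 0, 0], [0, 0, -0.001, 0, 0]]]' > path.dat && python3 nudge.py path.dat|grep force; python3 t.py
```

```text
wrist_force: [1.3, 1.1, 0.4]
finger_force: 0.8
(array([-85. ,  38.8,  55.4]), np.float64(-0.001)) t 8.4 F [1.3 1.1 0.4] w 0.0007
```

```bash
echo '[[[0, 0, -0.001, 0, 0], [0, 0, -0.001, 0, 0], [0, 0, -0.001, 0, 0]]]' > path.dat && python3 nudge.py path.dat|grep force; python3 t.py
```

```text
wrist_force: [-0.0, 2.6, -0.8]
finger_force: 0.8
(array([-85. ,  35.8,  55.4]), np.float64(-0.001)) t 8.65 F [-0.   2.6 -0.8] w 0.0008
```

```bash
echo '[[[0, 0, -0.001, 0, 0], [0, 0, -0.001, 0, 0]]]' > path.dat && python3 nudge.py path.dat|grep force; python3 t.py
```

```text
wrist_force: [1.3, 2.2, -1.0]
finger_force: 0.8
(array([-84.9,  33.7,  55.4]), np.float64(-0.001)) t 8.82 F [ 1.3  2.2 -1. ] w 0.0003
```

```bash
echo '[[[0, 0, -0.001, 0, 0], [0, 0, -0.001, 0, 0]]]' > path.dat && python3 nudge.py path.dat|grep force; python3 t.py
```

```text
wrist_force: [0.8, 1.0, 0.5]
finger_force: 0.8
(array([-84.9,  31.7,  55.4]), np.float64(-0.001)) t 8.98 F [0.8 1.  0.5] w 0.0002
```

```bash
echo '[[[0, 0, -0.001, 0, 0], [0, 0, -0.001, 0, 0]]]' > path.dat && python3 nudge.py path.dat|grep force; python3 t.py
```

```text
wrist_force: [0.8, 2.3, -1.0]
finger_force: 0.8
(array([-84.9,  29.7,  55.4]), np.float64(-0.001)) t 9.15 F [ 0.8  2.3 -1. ] w 0.0004
```

```bash
echo '[[[0, 0, -0.001, 0, 0], [0, 0, -0.001, 0, 0]]]' > path.dat && python3 nudge.py path.dat|grep force; python3 t.py
```

```text
wrist_force: [0.1, 1.1, -0.8]
finger_force: 0.8
(array([-84.9,  27.7,  55.4]), np.float64(-0.001)) t 9.32 F [ 0.1  1.1 -0.8] w 0.0003
```

```bash
echo '[[[0, 0, -0.001, 0, 0], [0, 0, -0.001, 0, 0]]]' > path.dat && python3 nudge.py path.dat|grep force; python3 t.py
```

```text
wrist_force: [1.0, 1.8, 0.1]
finger_force: 0.8
(array([-84.9,  25.7,  55.4]), np.float64(-0.001)) t 9.48 F [1.  1.8 0.1] w 0.0001
```

```bash
echo '[[[0, 0, -0.001, 0, 0], [0, 0, -0.001, 0, 0]]]' > path.dat && python3 nudge.py path.dat|grep force; python3 t.py
```

```text
wrist_force: [0.9, 2.1, -0.3]
finger_force: 0.8
(array([-84.9,  23.7,  55.4]), np.float64(-0.001)) t 9.65 F [ 0.9  2.1 -0.3] w 0.0004
```

Lanes 1–3 pass, which leaves lane 4. Its window is around tool y ≈ -28.

```bash
echo '[[[0, 0, -0.003, 0, 0], [0, 0, -0.003, 0, 0], [0, 0, -0.003, 0, 0], [0, 0, -0.003, 0, 0], [0, 0, -0.003, 0, 0], [0, 0, -0.003, 0, 0], [0, 0, -0.003, 0, 0], [0, 0, -0.003, 0, 0], [0, 0, -0.003, 0, 0], [0, 0, -0.003, 0, 0], [0, 0, -0.003, 0, 0], [0, 0, -0.003, 0, 0], [0, 0, -0.003, 0, 0], [0, 0, -0.001, 0, 0]]]' > path.dat && python3 nudge.py path.dat|grep force; python3 t.py
```

```text
wrist_force: [0.0, 1.6, 0.4]
finger_force: 0.8
(array([-84.9, -16.7,  55.5]), np.float64(-0.002)) t 10.82 F [0.  1.6 0.4] w 0.0002
```

```bash
echo '[[[0, 0, -0.001, 0, 0], [0, 0, -0.001, 0, 0], [0, 0, -0.001, 0, 0]]]' > path.dat && python3 nudge.py path.dat|grep force; python3 t.py
```

```text
wrist_force: [1.2, 3.0, -0.6]
finger_force: 0.8
(array([-84.9, -19.3,  55.5]), np.float64(-0.001)) t 11.07 F [ 1.2  3.  -0.6] w 0.0005
```

```bash
echo '[[[0, 0, -0.001, 0, 0], [0, 0, -0.001, 0, 0], [0, 0, -0.001, 0, 0]]]' > path.dat && python3 nudge.py path.dat|grep force; python3 t.py
```

```text
wrist_force: [0.4, 1.1, -0.0]
finger_force: 0.8
(array([-84.9, -22.2,  55.5]), np.float64(-0.001)) t 11.32 F [ 0.4  1.1 -0. ] w 0.0004
```

```bash
echo '[[[0, 0, -0.001, 0, 0], [0, 0, -0.001, 0, 0]]]' > path.dat && python3 nudge.py path.dat|grep force; python3 t.py
```

```text
wrist_force: [1.3, 1.7, -0.5]
finger_force: 0.8
(array([-84.9, -24.2,  55.5]), np.float64(-0.001)) t 11.48 F [ 1.3  1.7 -0.5] w 0.0006
```

```bash
echo '[[[0, 0, -0.001, 0, 0], [0, 0, -0.001, 0, 0]]]' > path.dat && python3 nudge.py path.dat|grep force; python3 t.py
```

```text
wrist_force: [1.0, 2.7, 0.2]
finger_force: 0.8
(array([-84.9, -26.3,  55.5]), np.float64(-0.001)) t 11.65 F [1.  2.7 0.2] w 0.0002
```

```bash
echo '[[[0, 0, -0.001, 0, 0]]]' > path.dat && python3 nudge.py path.dat|grep force; python3 t.py
```

```text
wrist_force: [-0.1, 2.0, 0.4]
finger_force: 0.8
(array([-84.9, -27.3,  55.5]), np.float64(-0.001)) t 11.73 F [-0.1  2.   0.4] w 0.0003
```

```bash
echo '[[[0, 0, -0.001, 0, 0]]]' > path.dat && python3 nudge.py path.dat|grep force; python3 t.py
```

```text
wrist_force: [0.9, 1.2, 0.8]
finger_force: 0.8
(array([-84.9, -28.3,  55.5]), np.float64(-0.001)) t 11.82 F [0.9 1.2 0.8] w 0.0004
```

```bash
echo '[[[0, 0, -0.001, 0, 0]]]' > path.dat && python3 nudge.py path.dat|grep force; python3 t.py
```

```text
wrist_force: [1.2, 2.0, 0.1]
finger_force: 0.8
(array([-84.9, -29.3,  55.5]), np.float64(-0.001)) t 11.9 F [1.2 2.  0.1] w 0.0005
```

```bash
echo '[[[0, 0, -0.001, 0, 0]]]' > path.dat && python3 nudge.py path.dat|grep force; python3 t.py
```

```text
wrist_force: [1.4, 3.7, 0.1]
finger_force: 1.5
(array([-84.9, -30.2,  55.5]), np.float64(-0.001)) t 11.98 F [1.4 3.7 0.1] w 0.0002
```

```bash
echo '[[[0, 0, -0.001, 0, 0]]]' > path.dat && python3 nudge.py path.dat|grep force; python3 t.py
```

```text
wrist_force: [0.8, 3.7, 0.0]
finger_force: 1.7
(array([-84.9, -30.8,  55.5]), np.float64(-0.001)) t 12.07 F [0.8 3.7 0. ] w 0.0006
```

```bash
echo '[[[0, 0, -0.001, 0, 0]]]' > path.dat && python3 nudge.py path.dat|grep force; python3 t.py
```

```text
wrist_force: [0.5, 3.7, 0.5]
finger_force: 1.9
(array([-84.9, -31.8,  55.5]), np.float64(-0.001)) t 12.15 F [0.5 3.7 0.5] w 0.0005
```

```bash
echo '[[[0, 0, -0.001, 0, 0]]]' > path.dat && python3 nudge.py path.dat|grep force; python3 t.py
python3 - <<'E'
from bench import robot, viewer, status, close_job
import cv2
cv2.imwrite("pics/y.png",cv2.resize(viewer.snapshot("scene")["color"][190:420,250:520],(700,596),interpolation=cv2.INTER_CUBIC))
E
```

```text
wrist_force: [-0.7, 6.4, 0.8]
finger_force: 3.7
(array([-84.9, -32.1,  55.6]), np.float64(-0.001)) t 12.23 F [-0.7  6.4  0.8] w 0.0005
```

View pics/y.png

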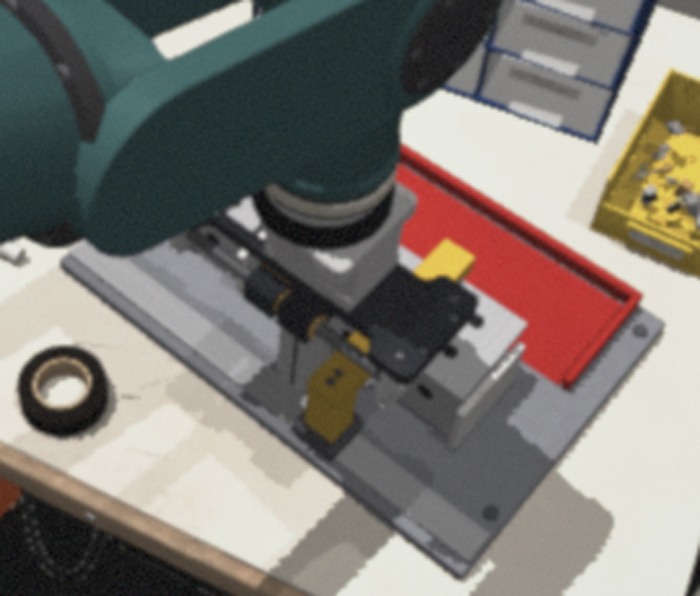

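The arm has caught on the lane 4 bracket: 6.4 N, with the arm's far end at (445,262) against its left edge. I'll hold briefly, back off, go up and over, and come down in front of the lane 4 web.

```bash
echo '[[[0, 0, 0, 0, 0], [0, 0, 0, 0, 0], [0, 0, 0.006, 0, 0], [0, 0, 0.006, 0, 0], [0, 0, 0, -0.02, 0], [0, 0, 0, -0.02, 0], [0, 0, 0, -0.02, 0], [0, 0, -0.018, 0, 0], [0, -0.009, -0.018, 0, 0], [0, -0.009, -0.018, 0, 0], [0, -0.009, -0.018, 0, 0], [0, 0, 0, 0, 0]]]' > path.dat && python3 nudge.py path.dat|grep force; python3 t.py
```

```text
wrist_force: [0.5, -0.1, -0.4]
finger_force: 0.0
(array([-57.4, -96. , 115.2]), np.float64(-0.004)) t 13.28 F [ 0.5 -0.1 -0.4] w 0.0003
```

```bash
echo '[[[0, 0, 0.004, 0.02, 0], [0, 0, 0, 0.02, 0], [0, 0, 0, 0.02, 0], [0, 0, 0, 0.015, 0], [0, 0, 0, 0.01, 0], [0, 0, 0, 0.004, 0], [0, 0, 0, 0, 0], [0, -0.004, 0, 0, 0], [0, -0.004, 0, 0, 0], [0, -0.004, 0, 0, 0], [0, -0.004, 0, 0, 0], [0, 0, 0, 0, 0]]]' > path.dat && python3 nudge.py path.dat|grep force; python3 t.py
```

```text
wrist_force: [-0.3, -0.1, -0.5]
finger_force: 0.1
(array([-41.2, -89.3,  27.1]), np.float64(-0.001)) t 14.28 F [-0.3 -0.1 -0.5] w 0.0006
```

```bash
echo '[[[0, -0.003, 0, 0, 0], [0, -0.003, 0, 0, 0], [0, -0.003, 0, 0, 0], [0, -0.003, 0, 0, 0], [0, -0.003, 0, 0, 0], [0, -0.003, 0, 0, 0]]]' > path.dat && python3 nudge.py path.dat|grep force; python3 t.py
```

```text
wrist_force: [-3.0, 0.6, 2.2]
finger_force: 1.6
(array([-23.7, -89.2,  26.5]), np.float64(-0.001)) t 14.78 F [-3.   0.6  2.2] w 0.0002
```

```bash
echo '[[[0, -0.004, 0, 0, 0], [0, -0.004, 0, 0, 0], [0, -0.004, 0, 0, 0], [0, -0.004, 0, 0, 0], [0, -0.004, 0, 0, 0], [0, -0.004, 0, 0, 0], [0, -0.004, 0, 0, 0], [0, -0.004, 0, 0, 0], [0, -0.004, 0, 0, 0], [0, -0.004, 0, 0, 0], [0, -0.004, 0, 0, 0], [0, -0.004, 0, 0, 0]]]' > path.dat && python3 nudge.py path.dat|grep force; python3 t.py
```

```text
wrist_force: [-2.2, -0.3, 0.9]
finger_force: 0.8
(array([ 24.5, -89.6,  26.3]), np.float64(-0.001)) t 15.78 F [-2.2 -0.3  0.9] w 0.0008
```

```bash
echo '[[[0, -0.003, 0, 0, 0], [0, -0.003, 0, 0, 0], [0, -0.003, 0, 0, 0], [0, -0.003, 0, 0, 0], [0, -0.003, 0, 0, 0], [0, -0.003, 0, 0, 0], [0, -0.002, 0, 0, 0], [0, 0, 0, 0, 0]]]' > path.dat && python3 nudge.py path.dat|grep force; python3 t.py; echo '[[[0, 0.008, 0, 0, 0], [0, 0.016, 0, 0, 0], [0, 0.016, 0, 0, 0], [0, 0.016, 0, 0, 0], [0, 0.016, 0, 0, 0], [0, 0.016, 0, 0, 0], [0, 0.012, 0, 0, 0], [0, 0, 0, -0.03, 0], [0, 0, 0, -0.03, 0], [0, 0, 0, -0.03, 0], [0, 0, 0.03, 0, 0], [0, 0.002, 0.03, 0, 0], [0, 0.016, 0.02, 0, 0], [0, 0.016, 0.005, 0, 0], [0, 0, 0, 0, 0]]]' > path.dat && python3 nudge.py path.dat; python3 t.py;python3 - <<'E'
from bench import robot, viewer, status, close_job
import cv2
cv2.imwrite("pics/z.png",cv2.resize(viewer.snapshot("top")["color"][130:290,275:475],(750,600),interpolation=cv2.INTER_CUBIC))
E
```

```text
wrist_force: [-0.4, 0.0, -0.9]
finger_force: 0.0
(array([ 44.6, -89.4,  26.5]), np.float64(-0.001)) t 16.45 F [-0.4  0.  -0.9] w -0.0003
time: 17.7
tool_pos: [0.4128, 0.1563, 0.1166]
ee_rot: [3.141, -0.0, -2.88]
wrist_force: [0.2, 0.7, -0.2]
width: 0.0004
finger_force: 0.0
(array([-92.2,  -2.7, 116.6]), np.float64(0.002)) t 17.7 F [ 0.2  0.7 -0.2] w 0.0004
```

View pics/z.png

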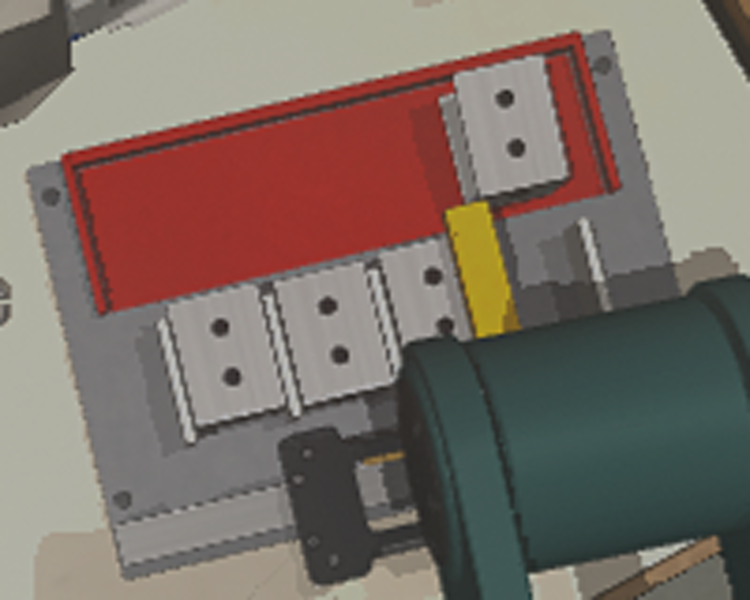

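The bracket is in the bay, centred near (511,123) in the crop; its web's top edge is around (524,188), close to the arm tip at (467,205). The other three haven't moved. I'll measure its depth.

Run:
```python
from h import *
for uv,z in [((481,197),.062),((568,178),.062),((455,73),.07),((543,56),.07),((446,207),.081),((488,200),.081)]: print(uv,np.round(1e3*w2f(F,ray(TOP,np.array(uv)/3.75+[274.63,129.63],z)),1))
```

```text
(481, 197) [ 52.8 -66.8]
(568, 178) [  52. -116.]
(455, 73) [121.8 -68.2]
(543, 56) [ 119.9 -117.5]
(446, 207) [ 49.  -43.3]
(488, 200) [ 47.5 -66.2]
```

```bash
echo '[[[0, -0.007, 0, 0.02, 0], [0, 0, 0, 0.02, 0], [0, 0, 0, 0.02, 0], [0, 0, -0.01, 0, 0], [0, 0, -0.01, 0, 0], [0, 0, -0.004, 0, 0], [0, 0, -0.004, 0, 0], [0, 0, -0.004, 0, 0], [0, 0, -0.004, 0, 0], [0, 0, -0.004, 0, 0], [0, 0, -0.004, 0, 0], [0, 0, -0.004, 0, 0], [0, 0, -0.004, 0, 0], [0, 0, -0.004, 0, 0], [0, 0, -0.004, 0, 0], [0, 0, -0.004, 0, 0], [0, 0, -0.004, 0, 0]]]' > path.dat && python3 nudge.py path.dat|grep force; python3 t.py
```

```text
wrist_force: [0.2, 3.0, 0.3]
finger_force: 0.8
(array([-83. , -72.6,  56.4]), np.float64(-0.001)) t 19.17 F [0.2 3.  0.3] w -0.0
```

```bash
echo '[[[0, 0, -0.004, 0, 0], [0, 0, -0.004, 0, 0], [0, 0, -0.004, 0, 0], [0, 0, -0.004, 0, 0], [0, 0, -0.004, 0, 0], [0, 0, -0.004, 0, 0], [0, 0, -0.004, 0, 0], [0, 0, -0.004, 0, 0], [0, 0, -0.004, 0, 0], [0, 0, -0.004, 0, 0], [0, 0, -0.004, 0, 0]]]' > path.dat && python3 nudge.py path.dat|grep force; python3 t.py
```

```text
wrist_force: [1.3, 2.0, 0.0]
finger_force: 0.8
(array([ -83.2, -116.5,   56.4]), np.float64(-0.001)) t 20.08 F [1.3 2.  0. ] w 0.0005
```

```bash
echo '[[[0, 0, -0.002, 0, 0], [0, 0, -0.002, 0, 0], [0, 0, -0.002, 0, 0], [0, 0, -0.002, 0, 0], [0, 0, -0.002, 0, 0], [0, 0, -0.001, 0, 0]]]' > path.dat && python3 nudge.py path.dat|grep force; python3 t.py
```

```text
wrist_force: [1.1, 1.3, -0.3]
finger_force: 0.8
(array([ -83.2, -127.4,   56.4]), np.float64(-0.001)) t 20.58 F [ 1.1  1.3 -0.3] w 0.0006
```

```bash
echo '[[[0, 0, -0.001, 0, 0], [0, 0, -0.001, 0, 0], [0, 0, -0.001, 0, 0]]]' > path.dat && python3 nudge.py path.dat|grep force; python3 t.py
```

```text
wrist_force: [0.0, 1.1, -0.1]
finger_force: 0.8
(array([ -83.2, -130.2,   56.4]), np.float64(-0.001)) t 20.83 F [ 0.   1.1 -0.1] w 0.0003
```

Next I'll retreat along the rail, lift, move clear to the left and check.

```bash
echo '[[[0, 0, 0.008, 0, 0], [0, 0, 0.015, 0, 0], [0, 0, 0, -0.03, 0], [0, 0, 0, -0.03, 0], [0, 0, 0, -0.03, 0], [0, 0, 0, -0.03, 0], [0, 0.01, 0.035, 0, 0], [0, 0.01, 0.035, 0, 0], [0, 0.01, 0.035, 0, 0], [0, 0.01, 0.035, 0, 0], [0, 0.01, 0.035, 0, 0], [0, 0.01, 0.035, 0, 0], [0, 0.01, 0.035, 0, 0], [0, 0.01, 0.035, 0, 0], [0, 0.01, 0.035, 0, 0], [0, 0.01, 0.035, 0, 0], [0, 0, 0, 0, 0], [0, 0, 0, 0, 0]]]' > path.dat && python3 nudge.py path.dat
python3 - <<'E'
from bench import robot, viewer, status, close_job
import cv2
cv2.imwrite("pics/w.png",cv2.resize(viewer.snapshot("top")["color"][130:290,275:475],(750,600),interpolation=cv2.INTER_CUBIC))
E
```

```text
time: 22.33
tool_pos: [0.2608, 0.3711, 0.1763]
ee_rot: [-3.14, -0.0, -2.878]
wrist_force: [0.3, -0.5, -0.1]
width: 0.0005
finger_force: 0.0
```

View pics/w.png

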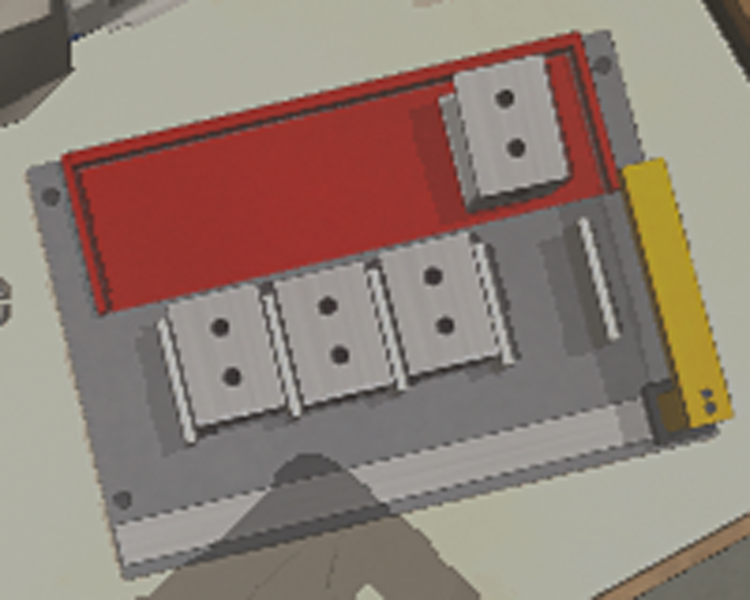

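The gauge is at the right end, with arm corners at (623,168) and (664,159). The three true brackets are still in their lanes and the bent one is in the bay. I'll check the gauge's y and hand in.

Run:
```python
from h import *
from bench import robot, viewer, status, close_job
y=[w2f(F,ray(TOP,np.array(uv)/3.75+[274.63,129.63],.081))[1] for uv in [(623,168),(664,159),(690,427),(732,416)]]
print(np.round(y,4),np.mean(y))
if np.mean(y)<-.149: print(close_job())
```

```text
[-0.1414 -0.1641 -0.1408 -0.1641] -0.15260807672005622
the job is handed in; nothing more can be done
None
```

The job is handed in at about 22 s of the 59 s allowed: the gauge caught on the lane 4 bracket, which I pushed into the reject bay (centre about 87 mm back). The other three are still in their lanes and the gauge is at the right end (y about -153 mm), but the hand-in call printed no verdict.

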